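# Select sample loop four by click count and inject

## Task

The loop selector's black knob on the injection console has no marks: turn it gently anticlockwise until it meets its end stop (that is loop one, do not force the stop), then count three clicks clockwise so that it rests in loop four. Only then swing the injection lever fully over clockwise to its other stop, and let go. Leave the selector in loop four and the other things on the bench where they are.

Things in the scene. Friction and masses are not known exactly. Their poses are not given: they have to be found in the camera images.
- panel (a point): Centre of the aluminium top panel of a white injection console, 340 mm wide (y), 250 mm deep (x), panel 75 mm above the bench. x points to its far side, away from the robot, y to its left, z up. On it: the blank black loop selector knob (left), the injection lever (right), six small tube loops up to 53 mm tall along the far edge.
- selector_axis (a point): Loop selector: a blank black round knob, 44 mm diameter, vertical axis. Point fixed to the console on that axis, at the height to grip, 36 mm above the panel; the knob reaches 22 mm below and 10 mm above it. Axes as for panel, not turning with the knob. Six positions 30 degrees apart with a click between; it starts two to five clicks clockwise of the first, nothing shows which.
- selector_foot (a point): Top of the plain round steel valve body (68 mm across) under the knob. Inside, the rotor_port lies over stator_port1 to 6 in positions 1 to 6 (8 mm apart). Feel: leaving a position takes 0.25 N m, falling to nothing half-way, then the knob pulls itself into the next. 4 degrees anticlockwise of the first position an end stop adds about 0.08 N m per degree; over 0.8 N m on it harms the valve. Likewise past the last.
- inject_hub (a point): Point on the vertical hinge axis of the injection lever, 50 mm above the panel, level with the grip post's centre. The steel hub is 40 mm across and reaches 37 mm above the panel. Axes as for panel.
- inject_grip (a point): Centre of the lever's upright black grip post, 14 mm diameter, 60 mm from the hinge axis; the post reaches 17 mm above and 24 mm below this point to the radial steel arm (10 mm thick, top 24 mm below the point). Moves with the lever.
- inject (a joint): Angle of the injection lever: 0 at the load stop (post towards the robot and right), growing clockwise seen from above to 1.047 rad (60 degrees) at the inject stop (post towards the robot and left). It stays where it is left; about 3 N at the post moves it.
- beaker: Bystander: empty glass beaker, 70 mm diameter, 90 mm tall, left of the console. Origin at the centre of its underside.
- vial_rack: Bystander: blue vial rack, 80 x 130 mm, 53 mm tall with its vials, right of the console. Origin under its centre.
- wrench: Bystander: open-end wrench 130 mm long lying in front of the console.
- carton: Bystander: white carton 100 x 150 x 70 mm, at the far left. Origin under its centre.
- notebook: Bystander: green notebook 150 x 210 x 12 mm lying at the right near the robot.
- reagent: Bystander: amber bottle with blue cap, 56 mm diameter, 110 mm tall, at the left. Origin under its centre.
- pen_caddy: Bystander: white pen caddy 90 x 220 mm with pens up to 145 mm tall, at the far right. Origin under its centre.

How it is judged:
On the way, in this order (a step that is already met when the one before it is completed fails the run):
1. the selector is wound back to its first position at the end stop (distance between rotor_port and stator_port1 below 0.0035 m), for 0.1 s.
2. the selector rests in the fourth position, the lever still at load (distance between rotor_port and stator_port4 below 0.0024 m and value of joint inject below 0.3 rad), for 0.3 s.
3. the injection lever is swung over to its other stop (value of joint inject above 0.96 rad), for 0.2 s.
At the end, for the whole second after the job is handed in: the selector rests in its fourth position (three clicks clockwise of the first, within 8 degrees), the injection lever stands within 5 degrees of its far stop and is still, and the bystanders are where they were (within 30 mm) (distance between rotor_port and stator_port4 below 0.0024 m and value of joint inject above 0.96 rad and velocity of joint inject below 0.05 rad/s); the robot touches nothing.
It fails at once if the end stop is forced (more than 20 N on its peg, which is 0.8 N m at the knob) (contact force between rotor_tab and stop_first_peg above 20 N or contact force between rotor_tab and stop_last_peg above 20 N).
It fails at once if the lever is swung while the selector is not in the fourth position (value of joint inject above 0.3 rad and not (distance between rotor_port and stator_port4 below 0.0035 m)).
It fails at once if a bystander is pushed more than 30 mm or the glass or bottle is tipped (distance of any of beaker, vial_rack, wrench, carton, notebook, reagent, pen_caddy from where it was at the start of the episode above 0.03 m or angle between any of beaker, reagent's own z axis and vertical above 0.5 rad).
It also fails if it takes over 67 s, if anything falls off the work surface, if the arm or the gripper's body presses on something with over 40 N, if the wrist force passes 120 N, or if a joint passes its speed limit or range.

## Robot

A 6-joint arm with a two-finger parallel gripper is mounted at the origin on the work surface. World frame = base frame: x ahead of the robot, y to its left, z up, the work surface at z = 0. Lengths are in m, angles in rad, forces in N, time in s.
With the tool pointing down it reaches from about 0.325 to 0.75 m from the base axis. Payload 7.6 kg.
Tool frame: the origin (TCP) lies midway between the tips of the shut fingers; the grasp point (between the pads) lies 19 mm behind it; z points along the fingers, x is the direction in which the jaws open and shut, and the axes are right-handed (so a half turn about z gives the same grasp; the last joint's range is limited). The gripper opens to 85 mm and grips with 20 to 120 N. Pads are 22 mm wide; open, the fingers measure 114 mm over their backs; the gripper's body (76 mm by 85 mm) begins 54 mm behind the grasp point. The pads swing forward as they close: fully open they stand 13 mm farther back than shut.
Start: joints at [1.243, 0.052, 1.401, -0, 1.689, -0.07], TCP at [0.134, 0.508, 0.231] pointing down, gripper open.
Joint ranges: [-2.9, 2.9], [-0.91, 2.17], [0.12, 2.37], [-1.06, 4.2], [0.26, 2.73], [-2.93, 2.93]. Speed limits (rad/s): [2.57, 2.57, 3.01, 3.14, 3.14, 3.14].

## Interface

Orientations are given as a rotation vector (axis times angle).
In Python, from bench import ctrl gives the robot as it stands.
- The arm moves only by the shell command python3 -m jog 'ROWS' [FORCE]. ROWS is JSON, a list of rows, each an object of numbers: "x", "y", "z": the shift along the world's x, y, z in units of 30 mm (1.0 is 30 mm); "turn": the turn about the world's z in units of 6 degrees (1.0 is 6 degrees); "fingers": the finger opening in mm, from 0 to 85.4. In form: [{"x": .., "y": .., "z": .., "turn": .., "fingers": ..}, ...]. A call has 1 to 20 rows; each row is the pose to reach, as a shift and turn from the pose commanded when the call began; what a row does not reach only later rows make up. A row lasts 1/12 s, in which the tool goes at most 41.7 mm and 7.16 degrees, less where a joint would pass 70% of its speed; a pose out of reach is approached as far as the arm can. A call with a gripper value outside its range is refused whole. The fingers move at their own pace and stop on an object; FORCE is the grip in N (left out, the last holds). Time passes only in rows, so rows that repeat a pose let the fingers close. It gives the time, the measured TCP pose, the force and the opening at its end, in the units of the state.
- ctrl.get_state(): the state, without advancing time (a new reading comes with each control period).
- ctrl.read_camera(name): name is "scene" or "top" or "wrist"; returns the picture (400x640x3 uint8, red, green, blue); there is no depth.
- ctrl.camera_params(name): a dict with "mtx" (3x3 intrinsics, pixels), "T" (4x4, takes a point from camera to world coordinates). Camera axes: x right, y down, z forward; pixel columns grow to the right and rows downward; lengths in m; the calibration is good to about 2 mm. A picture is of the moment at which its call begins: read the wrist's pose just before it. camera_params takes no time and is no camera call; for the wrist camera it gives the pose at the moment of the call.
- ctrl.job_done(): hands the job in, once; it reports no verdict.
The state is a dict: "time": time; "joint_positions": joint angles; "qvel": joint speeds; "tau": joint torques, N m; "eef_pos": TCP position; "ee_rot": TCP orientation; "ft_force": force on the tool from outside, world axes, zero at the start; "ft_torque": the same for the moment, N m; "grip_width": finger opening in m.
Only numpy, scipy, OpenCV 4.12 (cv2) and the standard library are available. Lean on these libraries where they do the work, as an engineer would, in place of code of your own. Each camera call takes 0.05 s, during which the arm holds its last target. There are 200 camera calls.

## Working session

There is one attempt and no reset: what is moved stays moved. The work goes in short steps, Python scripts to look and compute and a shell command to move; the robot and the scene stay as the last step left them, time stands still between calls to the robot, and variables do not carry over. Pictures are saved under pics/ and viewed, about 8 in all and at most 12, crops included, and the job is handed in when it is done.

```bash
mkdir -p pics; python3 - <<'E'
from bench import ctrl
import cv2,numpy as np
s=ctrl.get_state();print({k:np.round(v,3).tolist() for k,v in s.items()})
for n in("top","scene"):
    cv2.imwrite(f"pics/{n}0.png",ctrl.read_camera(n)[:,:,::-1]);p=ctrl.camera_params(n);print(n,np.round(p["mtx"],1).tolist(),np.round(p["T"],3).tolist())
E
```

```text
{'time': 0.0, 'joint_positions': [1.243, 0.053, 1.402, -0.0, 1.689, -0.07], 'qvel': [-0.0, -0.001, 0.0, 0.001, 0.002, 0.001], 'tau': [-0.001, -38.169, -36.017, -0.0, 0.006, -0.0], 'eef_pos': [0.134, 0.507, 0.23], 'ee_rot': [2.488, 1.917, -0.002], 'ft_force': [-0.697, -0.088, 0.949], 'ft_torque': [-0.002, 0.03, -0.006], 'grip_width': 0.085}
top [[385.6, 0.0, 317.0], [0.0, 385.6, 201.8], [0.0, 0.0, 1.0]] [[0.022, -0.984, 0.177, 0.285], [-1.0, -0.023, -0.001, -0.042], [0.005, -0.177, -0.984, 1.291], [0.0, 0.0, 0.0, 1.0]]
scene [[399.4, 0.0, 313.6], [0.0, 399.4, 203.9], [0.0, 0.0, 1.0]] [[0.824, 0.365, -0.434, 1.017], [0.567, -0.509, 0.648, -0.835], [0.016, -0.78, -0.626, 0.88], [0.0, 0.0, 0.0, 1.0]]
```

View pics/top0.png

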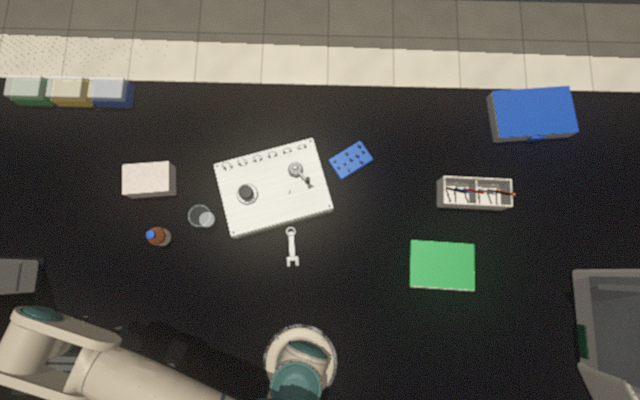

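View pics/scene0.png

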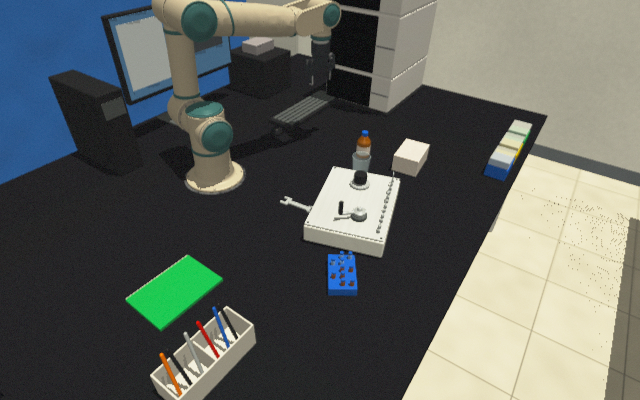

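The top view shows the console turned by about 15°: the knob near (246,192), lever hub near (296,169) and post near (309,184). I'll enlarge it.

```bash
python3 - <<'E'
import cv2
a=cv2.imread("pics/top0.png")[130:245,205:340]
cv2.imwrite("pics/c1.png",cv2.resize(a,None,fx=5,fy=5,interpolation=cv2.INTER_CUBIC))
E
```

```text
(no output)
```

View pics/c1.png

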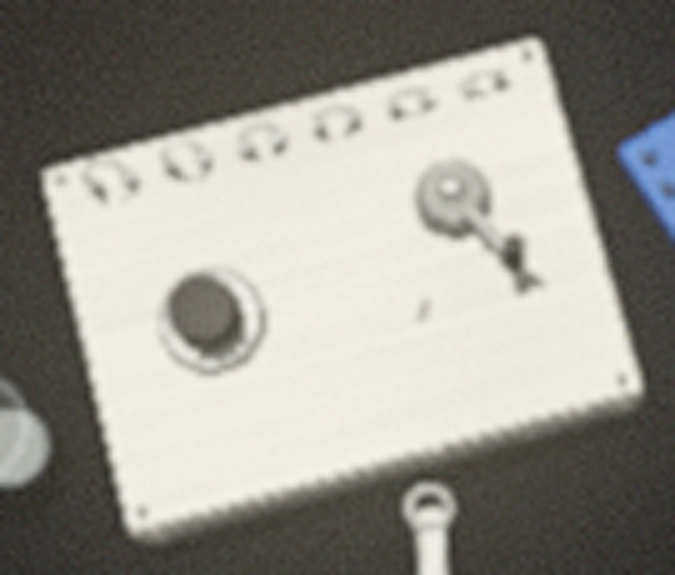

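Crop 1: knob top centre (203,310), hub top (453,195), post top (516,247); panel corners (45,172), (540,40), (640,392), (133,528).

```bash
cat >h.py <<'E'
from bench import ctrl
import numpy as np
def ray(n,uv,z,p=None):
    p=p or ctrl.camera_params(n);T=np.array(p["T"]);d=T[:3,:3]@np.linalg.solve(p["mtx"],[*uv,1.]);return T[:3,3]+d*(z-T[2,3])/d[2]
E
python3 - <<'E'
from h import *
P=lambda c,z:ray("top",((c[0]+.5)/5+204.5,(c[1]+.5)/5+129.5),z)
for c,z in [((203,310),.121),((210,320),.09),((453,195),.112),((516,247),.142)]:print(c,P(c,z).round(4))
C=np.array([P(c,.075) for c in[(45,172),(540,40),(640,392),(133,528)]]);print(C.round(4),C.mean(0))
d=C[0]+C[3]-C[1]-C[2];print("yaw",np.degrees(np.arctan2(-d[0],d[1])))
s=ctrl.get_state()
from scipy.spatial.transform import Rotation as R
print(R.from_rotvec(s["ee_rot"]).as_matrix().round(3))
p=ctrl.camera_params("wrist");print(np.round(p["mtx"],1).tolist(),np.round(p["T"],3).tolist())
E
```

```text
(203, 310) [0.5225 0.1801 0.121 ]
(210, 320) [0.5224 0.1812 0.09  ]
(453, 195) [0.602  0.0283 0.112 ]
(516, 247) [ 0.562 -0.013  0.142]
[[ 0.6212  0.2967  0.075 ]
 [ 0.7189 -0.0235  0.075 ]
 [ 0.4848 -0.0931  0.075 ]
 [ 0.3907  0.2252  0.075 ]] [0.55388713 0.10131053 0.075     ]
yaw 16.728488919898282
[[ 0.255  0.967 -0.   ]
 [ 0.967 -0.255 -0.001]
 [-0.001 -0.    -1.   ]]
[[290.3, 0.0, 321.5], [0.0, 290.3, 199.7], [0.0, 0.0, 1.0]] [[0.255, 0.921, 0.295, 0.059], [0.967, -0.243, -0.079, 0.527], [-0.001, 0.305, -0.952, 0.372], [0.0, 0.0, 0.0, 1.0]]
```

```bash
python3 -m jog '[{"x":6.5,"y":-5.5,"z":0.5,"turn":-10,"fingers":85},{"x":6.5,"y":-5.5,"z":0.5,"turn":-10,"fingers":85},{"x":6.5,"y":-5.5,"z":0.5,"turn":-10,"fingers":85},{"x":6.5,"y":-5.5,"z":0.5,"turn":-10,"fingers":85},{"x":6.5,"y":-5.5,"z":0.5,"turn":-10,"fingers":85},{"x":6.5,"y":-5.5,"z":0.5,"turn":-10,"fingers":85},{"x":12.9,"y":-10.9,"z":0,"turn":-20,"fingers":85},{"x":12.9,"y":-10.9,"z":0,"turn":-20,"fingers":85},{"x":12.9,"y":-10.9,"z":0,"turn":-20,"fingers":85},{"x":12.9,"y":-10.9,"z":0,"turn":-20,"fingers":85},{"x":12.9,"y":-10.9,"z":0,"turn":-20,"fingers":85},{"x":12.9,"y":-10.9,"z":0,"turn":-20,"fingers":85},{"x":12.9,"y":-10.9,"z":0,"turn":-20,"fingers":85},{"x":12.9,"y":-10.9,"z":0,"turn":-20,"fingers":85},{"x":12.9,"y":-10.9,"z":0,"turn":-20,"fingers":85},{"x":12.9,"y":-10.9,"z":0,"turn":-20,"fingers":85},{"x":12.9,"y":-10.9,"z":0,"turn":-20,"fingers":85},{"x":12.9,"y":-10.9,"z":0,"turn":-20,"fingers":85},{"x":12.9,"y":-10.9,"z":0,"turn":-20,"fingers":85},{"x":12.9,"y":-10.9,"z":0,"turn":-20,"fingers":85}]' 40
python3 -m jog '[{"x":0,"y":0,"z":0,"turn":0,"fingers":85},{"x":0,"y":0,"z":0,"turn":0,"fingers":85},{"x":0,"y":0,"z":0,"turn":0,"fingers":85}]'
python3 - <<'E'
from h import *
import cv2
p=ctrl.camera_params("wrist");im=ctrl.read_camera("wrist");cv2.imwrite("pics/w1.png",im[:,:,::-1])
s=ctrl.get_state();print({k:np.round(s[k],4).tolist() for k in("time","eef_pos","joint_positions","ft_torque","ft_force")});np.savez("w1.npz",mtx=p["mtx"],T=p["T"])
E
```

```text
time: 1.77
eef_pos: [0.5207, 0.1807, 0.231]
ee_rot: [2.906, -1.192, -0.001]
ft_force: [-0.3, 0.1, 0.2]
grip_width: 0.085
time: 2.02
eef_pos: [0.5208, 0.1807, 0.2313]
ee_rot: [2.905, -1.195, 0.0]
ft_force: [-0.1, 0.9, -0.2]
grip_width: 0.0851
{'time': 2.0667, 'eef_pos': [0.5208, 0.1807, 0.2313], 'joint_positions': [0.267, 0.1265, 1.3218, -0.0001, 1.6933, 1.0477], 'ft_torque': [0.0022, -0.0273, -0.0467], 'ft_force': [0.0683, -0.0484, 1.0614]}
```

View pics/w1.png

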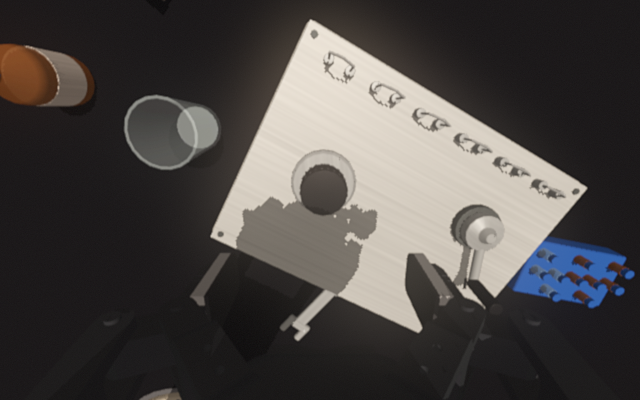

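The wrist view shows the knob top at about (324,190), the hub cap at about (485,230), and nothing under the fingers. I'll crop the knob and lever.

```bash
python3 - <<'E'
import cv2
a=cv2.imread("pics/w1.png")[140:310,280:520]
a=cv2.convertScaleAbs(a,alpha=1.8,beta=20)
cv2.imwrite("pics/c2.png",cv2.resize(a,None,fx=3.3,fy=3.3,interpolation=cv2.INTER_CUBIC))
E
```

```text
(no output)
```

View pics/c2.png

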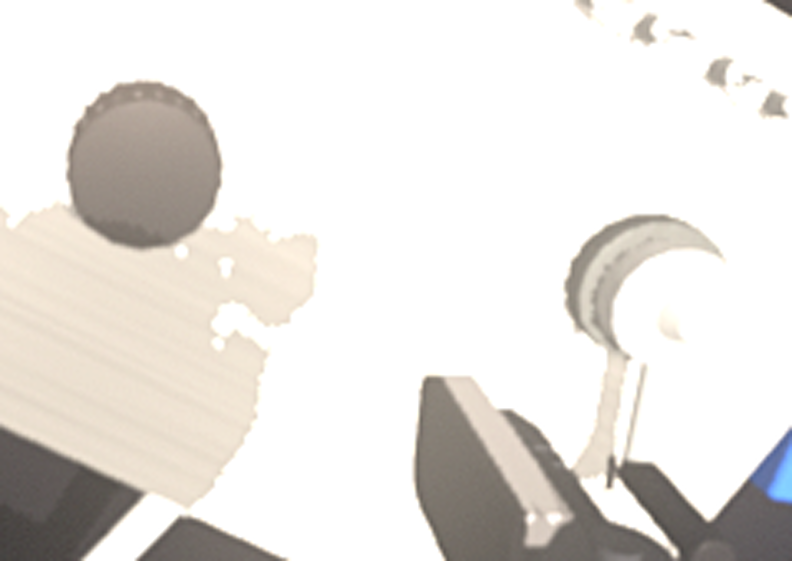

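Crop 2: the knob top disc is centred at (144.5,171), diameter 151 px, with hub cap at about (672,308).

```bash
python3 - <<'E'
from h import *
d=np.load("w1.npz");p=dict(mtx=d["mtx"],T=d["T"])
P=lambda c,z:ray("",((c[0]+.5)/3.3+279.5,(c[1]+.5)/3.3+139.5),z,p)
print(P((144.5,172),.121),P((672,308),.112), np.ptp([P((69,172),.121)[:2],P((220,172),.121)[:2]],axis=0))
E
```

```text
[0.52658851 0.18243507 0.121     ] [0.60655626 0.04038715 0.112     ] [0.02936116 0.02908941]
```

```bash
python3 -m jog '[{"x":0.15,"y":0.03,"z":-1,"turn":0,"fingers":85},{"x":0.15,"y":0.03,"z":-2,"turn":0,"fingers":85},{"x":0.15,"y":0.03,"z":-3,"turn":0,"fingers":80},{"x":0.15,"y":0.03,"z":-4,"turn":0,"fingers":75},{"x":0.15,"y":0.03,"z":-4.6,"turn":0,"fingers":70},{"x":0.15,"y":0.03,"z":-4.6,"turn":0,"fingers":70},{"x":0.15,"y":0.03,"z":-4.6,"turn":0,"fingers":70}]' 
python3 -m jog '[{"x":0,"y":0,"z":0,"turn":0,"fingers":55},{"x":0,"y":0,"z":0,"turn":0,"fingers":48},{"x":0,"y":0,"z":0,"turn":0,"fingers":45},{"x":0,"y":0,"z":0,"turn":0,"fingers":35},{"x":0,"y":0,"z":0,"turn":0,"fingers":35},{"x":0,"y":0,"z":0,"turn":0,"fingers":35},{"x":0,"y":0,"z":0,"turn":0,"fingers":35},{"x":0,"y":0,"z":0,"turn":0,"fingers":35}]' 30
python3 -c "
from h import *
s=ctrl.get_state();print({k:np.round(s[k],4).tolist() for k in('time','eef_pos','joint_positions','ft_torque','ft_force','grip_width')})"
```

```text
time: 2.65
eef_pos: [0.525, 0.1815, 0.093]
ee_rot: [2.904, -1.196, -0.002]
ft_force: [0.3, 0.8, 0.9]
grip_width: 0.0703
time: 3.32
eef_pos: [0.5256, 0.1828, 0.0957]
ee_rot: [-2.903, 1.194, -0.001]
ft_force: [-4.6, 3.7, 7.3]
grip_width: 0.0431
{'time': 3.3167, 'eef_pos': [0.5256, 0.1828, 0.0957], 'joint_positions': [0.2674, 0.2231, 1.4878, 0.0019, 1.4282, 1.0478], 'ft_torque': [0.6795, 0.9602, -0.0275], 'ft_force': [-4.564, 3.7128, 7.2786], 'grip_width': 0.0431}
```

```bash
python3 -m jog '[{"x":-0.04,"y":0.04,"z":0.09,"turn":0,"fingers":35},{"x":-0.04,"y":0.04,"z":0.09,"turn":0,"fingers":35},{"x":-0.04,"y":0.04,"z":0.09,"turn":0,"fingers":35}]' 
cat >st.py <<'E'
from h import *
from scipy.spatial.transform import Rotation as R
s=ctrl.get_state();M=R.from_rotvec(s["ee_rot"]).as_matrix();T=s["ft_torque"]
print({k:np.round(s[k],4).tolist() for k in('time','eef_pos','ft_torque','ft_force','grip_width')},"q6",round(s["joint_positions"][5],3),"yaw",np.degrees(np.arctan2(M[1,0],M[0,0])).round(2))
E
python3 st.py
```

```text
time: 3.57
eef_pos: [0.5254, 0.1829, 0.096]
ee_rot: [-2.903, 1.196, -0.005]
ft_force: [8.6, 2.4, -9.7]
grip_width: 0.0427
{'time': 3.5667, 'eef_pos': [0.5254, 0.1829, 0.096], 'ft_torque': [0.3747, -1.3831, 0.0214], 'ft_force': [8.5852, 2.4244, -9.6537], 'grip_width': 0.0427} q6 1.05 yaw -44.77
```

```bash
python3 -m jog '[{"x":0.025,"y":0.02,"z":-0.05,"turn":0,"fingers":35},{"x":0.025,"y":0.02,"z":-0.05,"turn":0,"fingers":35},{"x":0.025,"y":0.02,"z":-0.05,"turn":0,"fingers":35}]' >/dev/null
python3 st.py
python3 -m jog '[{"x":0,"y":0,"z":0,"turn":0.5,"fingers":35},{"x":0,"y":0,"z":0,"turn":1,"fingers":35},{"x":0,"y":0,"z":0,"turn":1,"fingers":35}]' >/dev/null
python3 st.py
```

```text
{'time': 3.8167, 'eef_pos': [0.5255, 0.183, 0.0958], 'ft_torque': [-0.4878, 0.099, 0.0594], 'ft_force': [0.4003, -3.2959, 4.9786], 'grip_width': 0.0427} q6 1.051 yaw -44.79
{'time': 4.0667, 'eef_pos': [0.5254, 0.1831, 0.0958], 'ft_torque': [-0.5017, 0.1914, -0.1176], 'ft_force': [-1.9843, -4.0404, 5.2334], 'grip_width': 0.0429} q6 0.944 yaw -38.67
```

```bash
python3 -m jog '[{"x":0,"y":0,"z":0,"turn":0.6,"fingers":35},{"x":0,"y":0,"z":0,"turn":1.2,"fingers":35},{"x":0,"y":0,"z":0,"turn":1.8,"fingers":35},{"x":0,"y":0,"z":0,"turn":2.4,"fingers":35},{"x":0,"y":0,"z":0,"turn":3,"fingers":35},{"x":0,"y":0,"z":0,"turn":3.5,"fingers":35},{"x":0,"y":0,"z":0,"turn":4,"fingers":35},{"x":0,"y":0,"z":0,"turn":4,"fingers":35}]' >/dev/null
python3 st.py
python3 -m jog '[{"x":0,"y":0,"z":0,"turn":0.6,"fingers":35},{"x":0,"y":0,"z":0,"turn":1.3,"fingers":35},{"x":0,"y":0,"z":0,"turn":1.3,"fingers":35}]' >/dev/null
python3 st.py
python3 -m jog '[{"x":0,"y":0,"z":0,"turn":0.6,"fingers":35},{"x":0,"y":0,"z":0,"turn":1.2,"fingers":35},{"x":0,"y":0,"z":0,"turn":1.8,"fingers":35},{"x":0,"y":0,"z":0,"turn":2.4,"fingers":35},{"x":0,"y":0,"z":0,"turn":3,"fingers":35},{"x":0,"y":0,"z":0,"turn":3.7,"fingers":35},{"x":0,"y":0,"z":0,"turn":3.7,"fingers":35}]' >/dev/null
python3 st.py
```

```text
{'time': 4.7333, 'eef_pos': [0.5249, 0.1834, 0.0958], 'ft_torque': [-0.3625, 0.6828, 0.1045], 'ft_force': [-4.3205, -2.5207, 7.3503], 'grip_width': 0.043} q6 0.526 yaw -14.66
{'time': 4.9833, 'eef_pos': [0.5246, 0.1835, 0.0957], 'ft_torque': [-0.2787, 0.9757, -0.0711], 'ft_force': [-5.8205, -1.648, 8.0989], 'grip_width': 0.043} q6 0.389 yaw -6.8
{'time': 5.5667, 'eef_pos': [0.5241, 0.1834, 0.0957], 'ft_torque': [-0.3228, 1.3533, 0.0641], 'ft_force': [-8.5854, -2.1973, 9.9245], 'grip_width': 0.043} q6 0.001 yaw 15.42
```

```bash
python3 -m jog '[{"x":-0.025,"y":-0.005,"z":0.04,"turn":0.3,"fingers":35},{"x":-0.025,"y":-0.005,"z":0.04,"turn":0.6,"fingers":35},{"x":-0.025,"y":-0.005,"z":0.04,"turn":1,"fingers":35},{"x":-0.025,"y":-0.005,"z":0.04,"turn":1.3,"fingers":35},{"x":-0.025,"y":-0.005,"z":0.04,"turn":1.3,"fingers":35}]' >/dev/null
python3 st.py
```

```text
{'time': 5.9833, 'eef_pos': [0.5238, 0.1833, 0.0958], 'ft_torque': [-0.0499, 0.4347, -0.0961], 'ft_force': [-3.5267, -1.0275, 0.6202], 'grip_width': 0.0432} q6 -0.132 yaw 23.05
```

```bash
python3 -m jog '[{"x":0,"y":0,"z":0,"turn":0.6,"fingers":35},{"x":0,"y":0,"z":0,"turn":1.2,"fingers":35},{"x":0,"y":0,"z":0,"turn":1.8,"fingers":35},{"x":0,"y":0,"z":0,"turn":2.4,"fingers":35},{"x":0,"y":0,"z":0,"turn":3,"fingers":35},{"x":0,"y":0,"z":0,"turn":3.7,"fingers":35},{"x":0,"y":0,"z":0,"turn":3.7,"fingers":35}]' >/dev/null
python3 st.py
python3 -m jog '[{"x":-0.01,"y":0,"z":0,"turn":0.3,"fingers":35},{"x":-0.01,"y":0,"z":0,"turn":0.6,"fingers":35},{"x":-0.01,"y":0,"z":0,"turn":1,"fingers":35},{"x":-0.01,"y":0,"z":0,"turn":1.3,"fingers":35},{"x":-0.01,"y":0,"z":0,"turn":1.3,"fingers":35}]' >/dev/null
python3 st.py
```

```text
{'time': 6.5667, 'eef_pos': [0.5233, 0.1831, 0.0958], 'ft_torque': [-0.1437, 0.8188, 0.1061], 'ft_force': [-5.9177, -3.2335, 4.4355], 'grip_width': 0.0428} q6 -0.522 yaw 45.36
{'time': 6.9833, 'eef_pos': [0.5231, 0.1829, 0.0958], 'ft_torque': [-0.2698, 0.8454, -0.1588], 'ft_force': [-4.8761, -2.3637, 3.2137], 'grip_width': 0.0429} q6 -0.656 yaw 53.02
```

```bash
python3 -m jog '[{"x":0,"y":0,"z":0,"turn":0.2,"fingers":35},{"x":0,"y":0,"z":0,"turn":0.4,"fingers":35},{"x":0,"y":0,"z":0,"turn":0.4,"fingers":35}]' >/dev/null
python3 st.py
```

```text
{'time': 7.2333, 'eef_pos': [0.5231, 0.1829, 0.0958], 'ft_torque': [-0.2091, 0.8047, -0.0365], 'ft_force': [-5.4066, -3.2859, 3.2514], 'grip_width': 0.0429} q6 -0.697 yaw 55.39
```

Torque is falling, so this isn't the stop. On to 120° and then 128°.

```bash
python3 -m jog '[{"x":0,"y":0,"z":0,"turn":0.6,"fingers":35},{"x":-0.01,"y":-0.01,"z":0,"turn":1.2,"fingers":35},{"x":-0.02,"y":-0.01,"z":0,"turn":1.8,"fingers":35},{"x":-0.02,"y":-0.01,"z":0,"turn":2.4,"fingers":35},{"x":-0.02,"y":-0.01,"z":0.02,"turn":3,"fingers":35},{"x":-0.02,"y":-0.01,"z":0.02,"turn":3.3,"fingers":35},{"x":-0.02,"y":-0.01,"z":0.02,"turn":3.3,"fingers":35}]' >/dev/null
python3 st.py
python3 -m jog '[{"x":0,"y":0,"z":0,"turn":0.3,"fingers":35},{"x":0,"y":0,"z":0,"turn":0.6,"fingers":35},{"x":0,"y":0,"z":0,"turn":1,"fingers":35},{"x":0,"y":0,"z":0,"turn":1.3,"fingers":35},{"x":0,"y":0,"z":0,"turn":1.3,"fingers":35}]' >/dev/null
python3 st.py
```

```text
{'time': 7.8167, 'eef_pos': [0.5228, 0.1825, 0.0958], 'ft_torque': [-0.1681, 0.4073, 0.1205], 'ft_force': [-2.0708, -5.0246, -0.7331], 'grip_width': 0.043} q6 -1.043 yaw 75.2
{'time': 8.2333, 'eef_pos': [0.5227, 0.1822, 0.0959], 'ft_torque': [-0.2816, 0.5284, -0.4268], 'ft_force': [-2.555, -4.8808, 0.0097], 'grip_width': 0.0429} q6 -1.178 yaw 82.91
```

Torque jumped to −0.55 N·m against about −0.2 at the earlier clicks, which means the end stop (about 0.35 N·m on it). I'll back off to position 1, check, then go 90° clockwise.

```bash
python3 -m jog '[{"x":0,"y":0,"z":0,"turn":-0.6,"fingers":35},{"x":0,"y":0,"z":0,"turn":-1.3,"fingers":35},{"x":0,"y":-0.01,"z":0,"turn":-1.3,"fingers":35},{"x":0,"y":-0.01,"z":0,"turn":-1.3,"fingers":35}]' >/dev/null
python3 st.py
python3 -m jog '[{"x":0,"y":0,"z":0,"turn":-0.6,"fingers":35},{"x":0,"y":0,"z":0,"turn":-1.2,"fingers":35},{"x":0,"y":0,"z":0,"turn":-1.8,"fingers":35},{"x":0,"y":0,"z":0,"turn":-2.4,"fingers":35},{"x":0,"y":0,"z":0,"turn":-3,"fingers":35},{"x":0,"y":0,"z":0,"turn":-4,"fingers":35},{"x":0,"y":0,"z":0,"turn":-5,"fingers":35},{"x":0,"y":0,"z":0,"turn":-5,"fingers":35},{"x":0,"y":0,"z":0,"turn":-5,"fingers":35}]' >/dev/null
python3 st.py
python3 -m jog '[{"x":0,"y":0,"z":0,"turn":-0.6,"fingers":35},{"x":0,"y":0,"z":0,"turn":-1.2,"fingers":35},{"x":0,"y":0,"z":0,"turn":-1.8,"fingers":35},{"x":0,"y":0,"z":0,"turn":-2.4,"fingers":35},{"x":0,"y":0,"z":0,"turn":-3,"fingers":35},{"x":0,"y":0,"z":0,"turn":-4,"fingers":35},{"x":0,"y":0,"z":0,"turn":-5,"fingers":35},{"x":0,"y":0,"z":0,"turn":-5,"fingers":35},{"x":0,"y":0,"z":0,"turn":-5,"fingers":35}]' >/dev/null
python3 st.py
python3 -m jog '[{"x":0,"y":0,"z":0,"turn":-0.6,"fingers":35},{"x":0,"y":0,"z":0,"turn":-1.2,"fingers":35},{"x":0,"y":0,"z":0,"turn":-1.8,"fingers":35},{"x":0,"y":0,"z":0,"turn":-2.4,"fingers":35},{"x":0,"y":0,"z":0,"turn":-3,"fingers":35},{"x":0,"y":0,"z":0,"turn":-4,"fingers":35},{"x":0,"y":0,"z":0,"turn":-5,"fingers":35},{"x":0,"y":0,"z":0,"turn":-5,"fingers":35},{"x":0,"y":0,"z":0,"turn":-5,"fingers":35}]' >/dev/null
python3 st.py
```

```text
{'time': 8.5667, 'eef_pos': [0.5228, 0.1825, 0.0959], 'ft_torque': [-0.1117, 0.4505, -0.0007], 'ft_force': [-2.4294, -3.6523, -1.8023], 'grip_width': 0.0429} q6 -1.045 yaw 75.26
{'time': 9.3167, 'eef_pos': [0.5232, 0.183, 0.0959], 'ft_torque': [0.3955, -0.2503, -0.0242], 'ft_force': [0.7375, 1.1904, -6.04], 'grip_width': 0.0428} q6 -0.524 yaw 45.46
{'time': 10.0667, 'eef_pos': [0.5239, 0.1833, 0.0959], 'ft_torque': [0.6849, -0.8643, -0.0119], 'ft_force': [4.4606, 2.698, -7.9101], 'grip_width': 0.0433} q6 -0.0 yaw 15.45
{'time': 10.8167, 'eef_pos': [0.5246, 0.1833, 0.096], 'ft_torque': [0.6702, -1.6224, 0.0085], 'ft_force': [9.6272, 2.6575, -10.627], 'grip_width': 0.0431} q6 0.524 yaw -14.56
```

```bash
python3 -m jog '[{"x":0.02,"y":0.005,"z":-0.04,"turn":0,"fingers":35},{"x":0.02,"y":0.005,"z":-0.04,"turn":0,"fingers":50},{"x":0.02,"y":0.005,"z":-0.04,"turn":0,"fingers":70},{"x":0.02,"y":0.005,"z":0,"turn":0,"fingers":75},{"x":0.02,"y":0.005,"z":0.2,"turn":0,"fingers":75},{"x":0.02,"y":0.005,"z":1,"turn":0,"fingers":75},{"x":0.02,"y":0.005,"z":2,"turn":0,"fingers":75},{"x":0.02,"y":0.005,"z":3,"turn":0,"fingers":75},{"x":0.02,"y":0.005,"z":4,"turn":0,"fingers":75},{"x":0.02,"y":0.005,"z":4.5,"turn":0,"fingers":75},{"x":0.02,"y":0.005,"z":4.5,"turn":0,"fingers":75}]'
python3 st.py
```

```text
time: 11.73
eef_pos: [0.5253, 0.1832, 0.237]
ee_rot: [-3.112, 0.403, -0.013]
ft_force: [-0.0, -0.4, 1.2]
grip_width: 0.0752
{'time': 11.7333, 'eef_pos': [0.5253, 0.1832, 0.237], 'ft_torque': [-0.0338, 0.0013, -0.0574], 'ft_force': [-0.0263, -0.3818, 1.2173], 'grip_width': 0.0752} q6 0.526 yaw -14.74
```

```bash
python3 -m jog '[{"x":1.24,"y":-6.53,"z":0,"turn":-4.77,"fingers":50},{"x":1.24,"y":-6.53,"z":0,"turn":-4.77,"fingers":50},{"x":1.24,"y":-6.53,"z":0,"turn":-4.77,"fingers":50},{"x":1.24,"y":-6.53,"z":0,"turn":-4.77,"fingers":50},{"x":1.24,"y":-6.53,"z":0,"turn":-4.77,"fingers":50},{"x":1.24,"y":-6.53,"z":0,"turn":-4.77,"fingers":50},{"x":1.24,"y":-6.53,"z":0,"turn":-4.77,"fingers":50},{"x":1.24,"y":-6.53,"z":0,"turn":-4.77,"fingers":50},{"x":1.24,"y":-6.53,"z":0,"turn":-4.77,"fingers":50}]' >/dev/null
python3 st.py
python3 - <<'E'
from h import *
import cv2
p=ctrl.camera_params("wrist");im=ctrl.read_camera("wrist");np.savez("w2.npz",mtx=p["mtx"],T=p["T"])
cv2.imwrite("pics/w2.png",cv2.convertScaleAbs(im[:,:,::-1],alpha=1.3))
# expected post-top pixel for prediction
T=np.array(p["T"]);
for q in[(.5623,-.0127,.142),(.6035,.031,.112),(.524,.1832,.121)]:
    c=p["mtx"]@(T[:3,:3].T@(np.array(q)-T[:3,3]));print((c[:2]/c[2]).round(1))
E
```

```text
{'time': 12.4833, 'eef_pos': [0.5608, -0.0121, 0.231], 'ft_torque': [0.0133, 0.037, 0.0324], 'ft_force': [0.7497, 0.9879, -0.2906], 'grip_width': 0.0501} q6 0.668 yaw -43.29
[322.  204.2]
[322.  128.1]
[115.5  55.3]
```

View pics/w2.png

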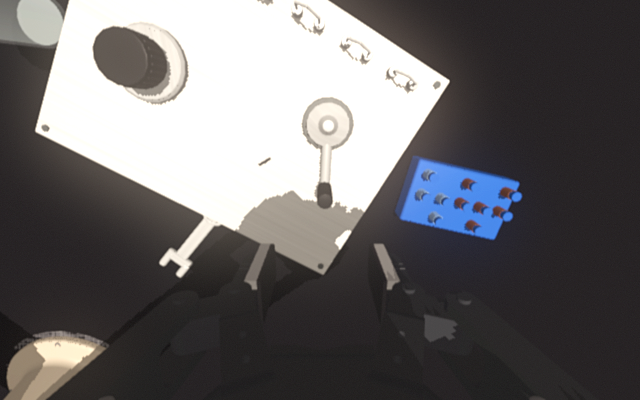

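The wrist view shows the post top at about (324,200), centred between the finger planes, and the hub at (327,125), both within 3–4 mm of prediction. I'll descend straddling the post.

```bash
python3 -m jog '[{"x":0.04,"y":-0.03,"z":-1,"turn":0,"fingers":50},{"x":0.04,"y":-0.03,"z":-2,"turn":0,"fingers":50},{"x":0.04,"y":-0.03,"z":-3,"turn":0,"fingers":45},{"x":0.04,"y":-0.03,"z":-3.6,"turn":0,"fingers":42},{"x":0.04,"y":-0.03,"z":-4.15,"turn":0,"fingers":40},{"x":0.04,"y":-0.03,"z":-4.15,"turn":0,"fingers":34},{"x":0.04,"y":-0.03,"z":-4.15,"turn":0,"fingers":30},{"x":0.04,"y":-0.03,"z":-4.15,"turn":0,"fingers":30}]' 
python3 st.py
python3 - <<'E'
import numpy as np
h=np.array([.605,.030])
for a in range(0,71,10):
    t=np.radians(226.7-a);p=h+.06*np.array([np.cos(t),np.sin(t)]);d=(p-(h+.06*np.array([np.cos(np.radians(226.7)),np.sin(np.radians(226.7))])))/.03;print(a,p.round(4),d.round(2),-a/6)
E
```

```text
time: 13.2
eef_pos: [0.5629, -0.0135, 0.1083]
ee_rot: [-2.919, 1.16, -0.003]
ft_force: [0.0, 0.2, 0.5]
grip_width: 0.03
{'time': 13.2, 'eef_pos': [0.5629, -0.0135, 0.1083], 'ft_torque': [-0.062, -0.0387, -0.0429], 'ft_force': [0.0123, 0.2443, 0.496], 'grip_width': 0.03} q6 0.667 yaw -43.33
0 [ 0.5639 -0.0137] [0. 0.] 0.0
10 [ 0.5569 -0.0059] [-0.23  0.26] -1.6666666666666667
20 [0.5514 0.003 ] [-0.42  0.56] -3.3333333333333335
30 [0.5475 0.0128] [-0.54  0.88] -5.0
40 [0.5454 0.023 ] [-0.61  1.22] -6.666666666666667
50 [0.5451 0.0335] [-0.63  1.57] -8.333333333333334
60 [0.5466 0.0438] [-0.57  1.92] -10.0
70 [0.5499 0.0537] [-0.47  2.25] -11.666666666666666
```

```bash
python3 -m jog '[{"x":0,"y":0,"z":0,"turn":0,"fingers":20},{"x":0,"y":0,"z":0,"turn":0,"fingers":20},{"x":0,"y":0,"z":0,"turn":0,"fingers":20},{"x":-0.12,"y":0.13,"z":0,"turn":-0.83,"fingers":20},{"x":-0.23,"y":0.26,"z":0,"turn":-1.67,"fingers":20},{"x":-0.33,"y":0.41,"z":0,"turn":-2.5,"fingers":20},{"x":-0.42,"y":0.56,"z":0,"turn":-3.33,"fingers":20},{"x":-0.48,"y":0.72,"z":0,"turn":-4.17,"fingers":20},{"x":-0.54,"y":0.88,"z":0,"turn":-5,"fingers":20},{"x":-0.58,"y":1.05,"z":0,"turn":-5.83,"fingers":20},{"x":-0.61,"y":1.22,"z":0,"turn":-6.67,"fingers":20},{"x":-0.62,"y":1.4,"z":0,"turn":-7.5,"fingers":20},{"x":-0.63,"y":1.57,"z":0,"turn":-8.33,"fingers":20},{"x":-0.6,"y":1.75,"z":0,"turn":-9.17,"fingers":20},{"x":-0.59,"y":1.83,"z":0,"turn":-9.6,"fingers":20},{"x":-0.59,"y":1.83,"z":0,"turn":-9.6,"fingers":20}]' 
python3 st.py
```

```text
time: 14.53
eef_pos: [0.5449, 0.0409, 0.1075]
ee_rot: [-1.996, 2.425, -0.002]
ft_force: [0.2, 0.5, -0.5]
grip_width: 0.0199
{'time': 14.5333, 'eef_pos': [0.5449, 0.0409, 0.1075], 'ft_torque': [-0.0721, 0.0128, 0.0675], 'ft_force': [0.1539, 0.4664, -0.4954], 'grip_width': 0.0199} q6 1.772 yaw -101.07
```

```bash
python3 -m jog '[{"x":0.01,"y":0.06,"z":0,"turn":-0.3,"fingers":20},{"x":0.03,"y":0.13,"z":0,"turn":-0.5,"fingers":20},{"x":0.03,"y":0.13,"z":0,"turn":-0.5,"fingers":20}]' >/dev/null
python3 st.py
python3 -m jog '[{"x":0.01,"y":0.05,"z":0,"turn":0,"fingers":20},{"x":0.02,"y":0.1,"z":0,"turn":0,"fingers":20},{"x":0.02,"y":0.1,"z":0,"turn":0,"fingers":20}]' >/dev/null
python3 st.py
```

```text
{'time': 14.7833, 'eef_pos': [0.5456, 0.0447, 0.1073], 'ft_torque': [-0.3777, 0.0775, 0.0293], 'ft_force': [-0.1753, -2.14, 1.61], 'grip_width': 0.0203} q6 1.829 yaw -103.99
{'time': 15.0333, 'eef_pos': [0.5459, 0.0471, 0.1069], 'ft_torque': [-0.854, 0.38, -0.0396], 'ft_force': [-2.5597, -5.8233, 3.0933], 'grip_width': 0.0203} q6 1.834 yaw -103.97
```

```bash
python3 -m jog '[{"x":0.01,"y":0.05,"z":0,"turn":0,"fingers":20},{"x":0.02,"y":0.1,"z":0,"turn":0,"fingers":20},{"x":0.02,"y":0.1,"z":0,"turn":0,"fingers":20},{"x":0.02,"y":0.1,"z":0,"turn":0,"fingers":20}]' >/dev/null
python3 st.py
```

```text
{'time': 15.3667, 'eef_pos': [0.546, 0.0474, 0.1069], 'ft_torque': [-2.5902, 0.9092, -0.0777], 'ft_force': [-5.5492, -16.8071, 5.0997], 'grip_width': 0.0201} q6 1.84 yaw -104.08
```

The lever is hard against its stop: 17 N with no further motion. I'll back off, open a little, lift and look.

```bash
python3 -m jog '[{"x":-0.03,"y":-0.1,"z":0,"turn":0,"fingers":20},{"x":-0.04,"y":-0.17,"z":0,"turn":0,"fingers":24},{"x":-0.04,"y":-0.17,"z":0,"turn":0,"fingers":28},{"x":-0.04,"y":-0.17,"z":0,"turn":0,"fingers":30},{"x":-0.04,"y":-0.17,"z":0.5,"turn":0,"fingers":30},{"x":-0.04,"y":-0.17,"z":1.5,"turn":0,"fingers":30},{"x":-0.04,"y":-0.17,"z":2.5,"turn":0,"fingers":30},{"x":-0.04,"y":-0.17,"z":4,"turn":0,"fingers":30},{"x":-0.04,"y":-0.17,"z":4,"turn":0,"fingers":30},{"x":-0.04,"y":-0.17,"z":4,"turn":0,"fingers":30},{"x":-0.04,"y":-0.17,"z":4,"turn":0,"fingers":30}]' >/dev/null
python3 st.py
python3 - <<'E'
from h import *
import cv2
p=ctrl.camera_params("wrist");im=ctrl.read_camera("wrist")
cv2.imwrite("pics/w3.png",cv2.convertScaleAbs(im[:,:,::-1],alpha=1.3))
T=np.array(p["T"]);h=np.array([.606,.0285])
for a in (50,60):
    t=np.radians(226.7-a);q=[*(h+.06*np.array([np.cos(t),np.sin(t)])),.142]
    c=p["mtx"]@(T[:3,:3].T@(np.array(q)-T[:3,3]));print(a,(c[:2]/c[2]).round(1))
E
```

```text
{'time': 16.2833, 'eef_pos': [0.5455, 0.0461, 0.2266], 'ft_torque': [-0.0153, 0.0308, 0.0043], 'ft_force': [-0.7388, 0.8767, -0.112], 'grip_width': 0.03} q6 1.831 yaw -103.95
50 [337.7 202.9]
60 [325.  204.1]
```

View pics/w3.png

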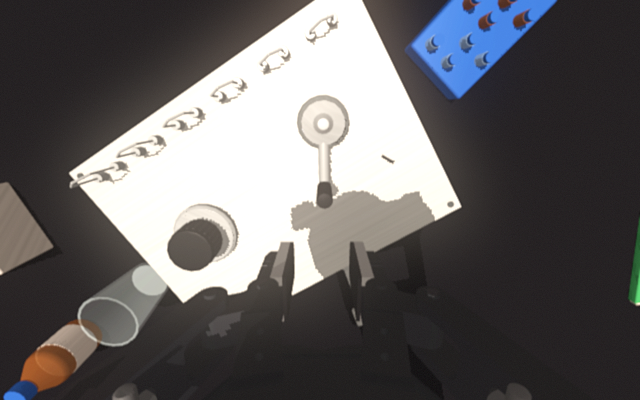

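The post is at about (324,200), against a prediction of (325,204) for 60° and (338,203) for 50°. The lever is at its far stop, the arm is clear, and the bystanders in view look undisturbed. Handing in.

```bash
python3 -c "
from bench import ctrl
print(ctrl.job_done())"
```

```text
the job is handed in; nothing more can be done
None
```

I wound the selector back to its end stop, brought it three clicks clockwise to loop four, swung the injection lever to its far stop, let go and handed the job in at about 16 s.

- **End stop:** the stop came four clicks anticlockwise from where the knob started. The torque change 8° past that position was about 0.55 N·m, against 0.16–0.27 at the earlier clicks. By the given feel, about 0.3 N·m of that was on the stop, well under the 0.8 limit.
- **Loop four:** I turned it back to the first position, then exactly 90° clockwise. The torque was about zero at each of the four rest positions. The knob has no marks, so loop four rests on the torque and the angle turned and could not be seen in a picture.
- **Lever:** at the stop the push rose to about 17 N and the lever moved no further. After I let go, the wrist picture put the post where 60° predicts: about (324,200) against (325,204), where 50° would be (338,203).
- **Bystanders:** the arm was lifted clear, with contact force near zero. The beaker, bottle, rack and carton looked in place. The wrench and pen caddy were out of the last picture and the notebook only just in it, so I did not check those three after the job. I felt no unexpected contact.
- **Disagreements:** the two cameras differed by up to about 12 mm on the lever hub, because I read the first wrist crop poorly. The second wrist picture agreed with the top camera to 3–4 mm. Knob positions agreed within about 5 mm and were corrected by the feel of the grip.

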